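# Close up a manifold row with its turnbuckle

## Task

Stand the loose manifold block with the blue coupler in the channel of the clamping bed, between the two blocks already there, and let go of it. Then turn the turnbuckle by its cross bars until the end plates have drawn in and the three blocks are clamped snug, face to face; stop as soon as it bites, without forcing it, and leave everything else on the bench alone.

Things in the scene. Friction and masses are not known exactly. Their poses are not given: they have to be found in the camera images.
- turn_center (a point): Centre of the turnbuckle on the clamping bed: a level steel tube, 25 mm across, 76 mm long, axis along this point's y, carried 82 mm above the bench; z is up, x points away from the robot (the bed is yawed up to 0.25 rad). Its threaded rods run along y to ears on the end plates. Fixed point. A bar is best pushed from upright over and down to the +x side.
- turnbuckle (a joint): Turnbuckle angle, rad; grows as it tightens: its top then goes towards +x of turn_center. Four black-tipped cross bars, 9 mm thick, reach 58 mm from the axis at y = 0, every 90 degrees; at 0 one leans 10 degrees from upright to -x. A turn draws each end plate in 16 mm. Stiff (0.28 N m, 5 to 7 N square to a bar), it stays where left; when the row closes it suddenly stiffens: stop there, over 13 N crushes the seals.
- channel_floor (a point): Middle of the floor of the block channel on the bed, 12 mm above the bench, 100 mm beyond turn_center; axes as turn_center. The channel runs along y, 45 mm wide between two fences 9 mm high, and is closed by an end plate at each end. The three blocks stand in it side by side along y.
- coupler_center (a point): Centre of the grip of the loose block: a blue coupler with square flats 20 mm wide, parallel to the block's sides, standing on the block's top; the flats reach from 23 mm below this point to 6 mm above it, a round nipple 19 mm above it. The block's underside is 68 mm below. Axes are those of the block; it stands on the bench left or right of the bed.
- plate_l: Blue end plate at the +y end of the channel, 16 mm thick, 47 mm high at the channel, with an ear 89 mm high at the turnbuckle; origin on its inner face, on the channel floor. It slides along y only, driven by the turnbuckle.
- plate_r: The same at the -y end. It carries a hand-set thrust screw with a brass pad, 28 mm across, facing the blocks, 3 to 9.5 mm proud of the plate, set differently each time, so where the row closes can only be felt. The pad sits on stiff disc springs (80 N/mm): the clamping force goes from nothing to 90 N in about 13 degrees of turn.
- block_a: Aluminium manifold block standing at the +y end of the channel, 40 x 40 x 45 mm high, a steel plug 4 mm high on top; origin at the centre of its underside. Loose: it slides along the channel.
- block_b: The same at the -y end of the channel. Between the two is a gap 48 to 53 mm wide for the loose block.
- block_c: The loose aluminium block with the blue coupler on top, 40 x 40 x 45 mm high without it, about 0.25 kg; origin at the centre of its underside.
- fairing_mid (a point): Middle of the white nylon strut fairing, 90 x 150 x 28 mm, lying on the bench on the other side of the bed; leave alone.
- coupler_1: Blue quick coupler standing on the bench behind the bed, 26 mm across, 48 mm high, origin under its foot; leave alone.
- coupler_2: A second one, likewise; leave alone.
- mandrel: Steel mandrel standing on its 44 mm flange behind the bed, 125 mm high, origin under its foot; leave alone.
- spare_block: Spare manifold block without coupler behind the bed, 40 x 40 x 45 mm, origin under its foot; not needed, leave alone.
- spanner: Steel open-ended spanner lying on the bench at the left; leave alone.
Things that resemble listed ones, but are neither listed nor needed, are in the scene too. What is shaped like the block_c but yellow is not meant.

How it is judged:
By the outcome, as a careful person would: the job done as asked, in the order asked, and still so for the second after the job is handed in, with the robot touching nothing.
It also fails if it takes over 72 s, if anything falls off the work surface, if the arm or the gripper's body presses on something with over 40 N, if the wrist force passes 120 N, or if a joint passes its speed limit or range.

## Robot

A 6-joint arm with a two-finger parallel gripper is mounted at the origin on the work surface. World frame = base frame: x ahead of the robot, y to its left, z up, the work surface at z = 0. Lengths are in mm, angles in rad, forces in N, time in s.
With the tool pointing down it reaches from about 375 to 825 mm from the base axis. Payload 5.5 kg.
Tool frame: the origin (TCP) lies at the centre of the arm's flange, where the gripper is bolted on; the fingertips stand 173 mm ahead of it and the grasp point (between the pads) lies 155 mm ahead of it; z points along the fingers, y is the line along which they close (so a half turn about z gives the same grasp; the last joint's range is limited). The gripper opens to 85 mm and grips with 20 to 120 N. Pads are 22 mm wide; open, the fingers measure 114 mm over their backs; the gripper's body (76 mm by 85 mm) begins 54 mm behind the grasp point. The pads swing forward as they close: fully open they stand 13 mm farther back than shut.
Start: joints at [1.134, 0.314, -0.047, 1.21, 0, 1.571], TCP at [253.822, 543.664, 404.699] pointing down, gripper open.
Joint ranges: [-2.67, 2.67], [-0.69, 1.73], [-1.03, 1.25], [-2.08, 2.16], [-1.42, 1.45], [-3.14, 3.14]. Speed limits (rad/s): [2.39, 2.39, 3.01, 3.14, 3.14, 3.14].

## Interface

Orientations are given as a rotation vector (axis times angle).
In Python, from bench import robot, cams gives the robot as it stands.
- The arm moves only by the tool send_rows, never from a script. Its argument "plan" is a list that holds one entry, the list of rows, each a list of 7 numbers: the shift along the tool's x, y, z in cm, then the turn, a rotation vector about the tool's x, y, z in degrees, then the finger opening in cm, from 0 to 8.54. In form: [[[x, y, z, ax, ay, az, jaw], ...]]. A call has 1 to 20 rows; each row is the pose to reach, as a shift and turn from the pose commanded when the call began, along the tool's axes at that moment; what a row does not reach only later rows make up. A row lasts 1/12 s, in which the tool goes at most 41.7 mm and 7.16 degrees, less where a joint would pass 70% of its speed; a pose out of reach is approached as far as the arm can. A call with a gripper value outside its range is refused whole. The fingers move at their own pace and stop on an object; the grip force is fixed at half the most. Time passes only in rows, so rows that repeat a pose let the fingers close. It gives the time, the measured TCP pose, the force, the opening and the grip force at its end, in the units of the state.
- robot.sense(): the state, without advancing time (a new reading comes with each control period).
- cams.get_image(name): name is "scene" or "top"; returns a dict with "color" (400x640x3 uint8, red, green, blue), "vfov" (degrees; the focal length in pixels is half the picture's height over the tangent of half this angle, whatever the lens; pixels are square), "cx", "cy" (the principal point, pixels), "extrinsics" (4x4, takes a point from camera to world coordinates). Camera axes: x right, y down, z forward; pixel columns grow to the right and rows downward; lengths in mm; the calibration is good to about 2 mm. A picture is of the moment at which its call begins. There is no depth.
- robot.sign_off(): hands the job in; it is judged then, once.
The state is a dict: "time_s": time; "joint_positions": joint angles; "qd": joint speeds; "joint_torque": joint torques, N m; "tool_pos": TCP position; "ee_rot": TCP orientation; "ft_force": force on the tool from outside, world axes, zero at the start; "torque": the same for the moment, N m; "finger_gap": finger opening in mm; "grasp_force": force on a finger pad.
Only numpy, scipy, OpenCV 4.12 (cv2) and the standard library are available. Lean on these libraries where they do the work, as an engineer would, in place of code of your own. Each camera call takes 0.05 s, during which the arm holds its last target. There are 200 camera calls.

## Working session

There is one attempt and no reset: what is moved stays moved. The work goes in short steps, Python scripts to look and compute and a tool call to move; the robot and the scene stay as the last step left them, time stands still between calls to the robot, and variables do not carry over. Pictures are saved under pics/ and viewed, at most 11 in all, crops included, and the job is handed in when it is done.

Besides the shell and the picture viewer there is one more tool, called as name(argument=value, ...) on one line, values as JSON. send_rows: Moves the arm, as the interface text tells. Its arguments: {"type":"object","properties":{"plan":{"type":"array","items":{"type":"array","items":{"type":"array","items":{"type":"number"}}}}},"required":["plan"]}

```bash
mkdir -p pics; ls
python3 - <<'E'
from bench import robot,cams
import cv2,numpy as np
s=robot.sense(); print(s)
for n in("scene","top"):
    i=cams.get_image(n); cv2.imwrite(f"pics/{n}0.png",i["color"][:,:,::-1]); print(n,i["vfov"],i["cx"],i["cy"],i["extrinsics"])
E
```

```text
pics
{'time_s': 0.0, 'joint_positions': array([ 1.13395561e+00,  3.14233252e-01, -4.80722506e-02,  1.21017862e+00,
        1.00298423e-05,  1.57076182e+00]), 'qd': array([-3.33451421e-04, -6.47543631e-04, -2.53321531e-04,  6.67147630e-05,
       -7.84297941e-05, -4.88947314e-04]), 'joint_torque': array([-1.02213042e-03, -5.39592791e+01,  3.39748979e+01,  1.93557981e-02,
       -1.06178243e-04, -1.25370340e-05]), 'tool_pos': array([253.73019512, 543.40843909, 403.83296214]), 'ee_rot': array([-6.80610236e-01, -3.06659550e+00,  2.58445729e-03]), 'ft_force': array([-0.31013192,  0.0836512 , -1.2531927 ]), 'torque': array([ 0.0130151 , -0.02631756, -0.01601871]), 'grasp_force': 0.0, 'finger_gap': 84.945843015851}
scene 45.863119727283056 314.71072254570026 198.56131473043433 [[-5.57299443e-01  5.37055646e-01 -6.33236578e-01  1.24782318e+03]
 [ 8.30065649e-01  3.41800363e-01 -4.40639911e-01  5.22493313e+02]
 [-2.02076594e-02 -7.71196308e-01 -6.36276595e-01  7.61286699e+02]
 [ 0.00000000e+00  0.00000000e+00  0.00000000e+00  1.00000000e+00]]
top 47.55275189030631 323.27981189617117 189.39999229653517 [[-1.28346058e-02 -9.80865957e-01  1.94260772e-01  3.47037610e+02]
 [-9.99700088e-01  1.66396566e-02  1.79681987e-02  2.56454154e+01]
 [-2.08568270e-02 -1.93971896e-01 -9.80785347e-01  1.30782379e+03]
 [ 0.00000000e+00  0.00000000e+00  0.00000000e+00  1.00000000e+00]]
```

View pics/scene0.png

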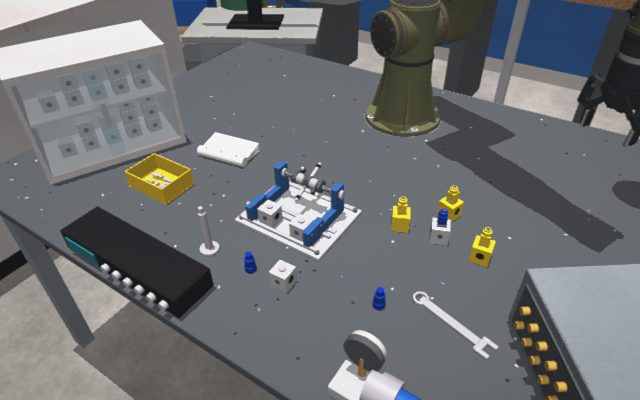

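View pics/top0.png

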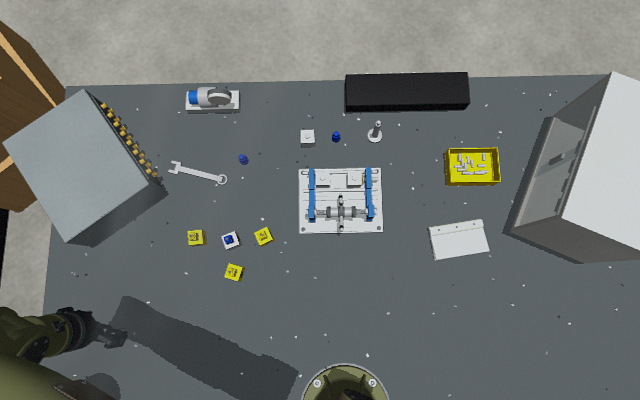

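The loose block is at scene (441,228) / top (230,240): a grey body with a blue coupler. The yellow look-alikes are at top (196,237), (263,236) and (234,271), and the spare block has no coupler, at top (307,137). The bed is at top (340,200). I'll confirm this in one enlarged montage.

```bash
cat > h.py <<'E'
from bench import robot,cams
import cv2,numpy as np
from scipy.spatial.transform import Rotation as R
def img(n): return cams.get_image(n)
def foc(i): return 200/np.tan(np.radians(i["vfov"]/2))
def ray(i,u,v):
    E=i["extrinsics"]; d=np.array([(u-i["cx"])/foc(i),(v-i["cy"])/foc(i),1.]); return E[:3,3],E[:3,:3]@(d/np.linalg.norm(d))
def onz(i,u,v,z):
    o,d=ray(i,u,v); return o+d*(z-o[2])/d[2]
def tri(i,p,j,q):
    o1,d1=ray(i,*p);o2,d2=ray(j,*q)
    t=np.linalg.lstsq(np.c_[d1,-d2],o2-o1,rcond=None)[0]
    a,b=o1+t[0]*d1,o2+t[1]*d2; return (a+b)/2,np.linalg.norm(a-b)
def proj(i,P):
    E=i["extrinsics"]; c=E[:3,:3].T@(np.array(P,float)-E[:3,3]); return c[:2]/c[2]*foc(i)+[i["cx"],i["cy"]]
def crop(i,x,y,w,h,k): return cv2.resize(i["color"][y:y+h,x:x+w,::-1],None,fx=k,fy=k,interpolation=cv2.INTER_CUBIC)
def blobs(i,lo,hi,box,mn=4):
    x,y,w,h=box; m=cv2.inRange(cv2.cvtColor(i["color"],cv2.COLOR_RGB2HSV),lo,hi)
    z=np.zeros_like(m); z[y:y+h,x:x+w]=m[y:y+h,x:x+w]
    n,l,s,c=cv2.connectedComponentsWithStats(z); return [(s[k].tolist(),c[k].round(1).tolist()) for k in range(1,n) if s[k][4]>=mn]
E
python3 - <<'E'
from h import *
t=img("top");s=img("scene")
a=np.hstack([crop(t,295,160,95,75,4),crop(t,200,210,95,75,4)])
b=np.hstack([crop(s,235,155,127,100,3),crop(s,380,175,126,100,3)])
w=max(a.shape[1],b.shape[1]);p=lambda q:cv2.copyMakeBorder(q,0,0,0,w-q.shape[1],0)
cv2.imwrite("pics/m1.png",np.vstack([p(a),p(b)]));print(a.shape,b.shape)
B=((100,120,40),(130,255,255))
print("coup",blobs(t,*B,(215,225,35,35)),blobs(s,*B,(425,195,35,50)))
print("bed",blobs(t,*B,(295,160,95,75)),blobs(s,*B,(235,155,127,100)))
E
```

```text
(300, 760, 3) (300, 759, 3)
coup [([224, 235, 9, 9, 52], [228.2, 239.1])] [([438, 209, 10, 16, 127], [442.3, 216.9])]
bed [([365, 167, 9, 54, 313], [368.6, 193.7]), ([308, 168, 7, 54, 292], [311.3, 194.5])] [([245, 161, 44, 59, 703], [269.1, 191.5]), ([303, 182, 41, 64, 811], [324.4, 217.3]), ([245, 251, 7, 4, 22], [248.2, 252.9])]
```

View pics/m1.png

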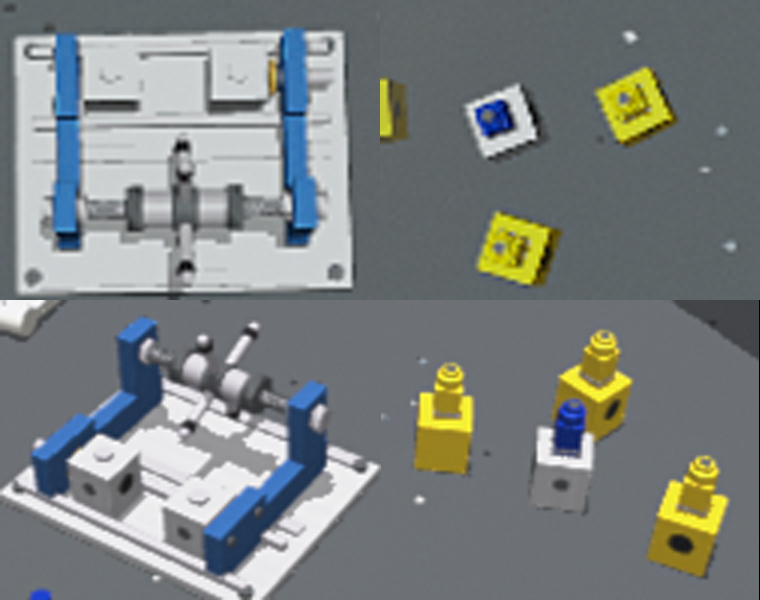

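The crop confirms it: grey-white block with blue coupler (top 228,239; scene 442,217) is block_c, with yellow decoys around it. Brass pad is on the −y (right) plate. Now measuring.

Run:
```python
from h import *
np.set_printoptions(precision=1,suppress=True)
t=img("top");s=img("scene")
# block c
hsv=cv2.cvtColor(t["color"],cv2.COLOR_RGB2HSV)
def white(im,box,v):
    x,y,w,h=box; k=cv2.inRange(cv2.cvtColor(im["color"],cv2.COLOR_RGB2HSV),(0,0,v),(179,60,255)); z=np.zeros_like(k); z[y:y+h,x:x+w]=k[y:y+h,x:x+w]; return z
for v in(150,190):
    m=white(t,(215,226,30,28),v); c=cv2.findContours(m,0,2)[0]; c=max(c,key=cv2.contourArea); r=cv2.minAreaRect(c)
    P=np.array([onz(t,*p,45) for p in cv2.boxPoints(r)]); print("C",v,P.mean(0),[np.linalg.norm(P[i]-P[i-1]) for i in range(4)],[np.degrees(np.arctan2(*(P[i]-P[i-1])[1::-1])) for i in range(4)])
print("nip z87",onz(t,227.6,238.8,87),"blob tri",tri(t,(228.2,239.1),s,(442.3,216.9)))
# bed plate
m=white(t,(290,155,105,85),130); c=np.vstack([q for q in cv2.findContours(m,0,2)[0] if cv2.contourArea(q)>30]); r=cv2.minAreaRect(c)
P=np.array([onz(t,*p,8) for p in cv2.boxPoints(r)]); print("bed",r,P,[np.degrees(np.arctan2(*(P[i]-P[i-1])[1::-1])) for i in range(4)])
f=lambda u,v:(295+u/4,160+v/4)
g=lambda u,v:(235+u/3,155+(v-300)/3)
print("tubeL,R,collar z82+12",[onz(t,*f(u,v),94.5)for u,v in((127,208),(242,205),(183,206))])
print("plugs",[onz(t,*f(u,v),61)for u,v in((110,75),(236,72))])
print("plug tri",tri(t,f(110,74),s,g(200,494)),tri(t,f(236,72),s,g(103,444)))
print("tri ring",tri(t,f(183,206),s,g(224,380)))
print("plate corners z59",[onz(t,*f(u,v),59)for u,v in((77,38),(283,30),(285,110),(77,115))])
B=((100,120,40),(130,255,255))
for b in ((300,160,25,70),(360,160,25,70)):
    x,y,w,h=b; k=cv2.inRange(hsv,*B)[y:y+h,x:x+w]
    rows=[(y+q,x+np.flatnonzero(k[q]).mean(),k[q].astype(bool).sum()) for q in range(h) if k[q].any()]
    print([onz(t,q[1],q[0],59)[:2] for q in rows if q[0] in(172,178,184)],[(a,round(b,1),c) for a,b,c in rows][::6])
T=R.from_rotvec(robot.sense()["ee_rot"]).as_matrix(); print("tool",T)
```

```text
C 150 [458.6 310.9  45. ] [np.float64(39.318151323918244), np.float64(40.04876530639947), np.float64(39.376448825387335), np.float64(39.820456894614814)] [np.float64(23.304356851472075), np.float64(-68.79485426767755), np.float64(-157.0312275657997), np.float64(111.11013630117274)]
C 190 [458.3 310.8  45. ] [np.float64(37.970866045503335), np.float64(38.21212914749049), np.float64(38.019522050007915), np.float64(38.00023962241421)] [np.float64(22.08197589020139), np.float64(-70.07516468559231), np.float64(-158.24036194339786), np.float64(109.84029254417766)]
nip z87 [457.5 307.7  87. ] blob tri (array([458.3, 311.5,  65.9]), np.float64(1.1198087428557715))
bed ((340.08123779296875, 200.13015747070312), (64.70934295654297, 83.37313842773438), 88.99491119384766) [[ 668.6  123.7    8. ]
 [ 668.6 -121.7    8. ]
 [ 478.2 -117.8    8. ]
 [ 477.6  120.8    8. ]] [np.float64(0.8662858804510103), np.float64(-89.99678548805488), np.float64(178.823908620454), np.float64(90.14994525210098)]
tubeL,R,collar z82+12 [array([525. ,  39.3,  94.5]), array([525.9, -38.2,  94.5]), array([525.8,   1.5,  9
[... 621 characters left out ...]
4(311.0), np.int64(5)), (192, np.float64(311.5), np.int64(6)), (198, np.float64(312.0), np.int64(5)), (204, np.float64(312.0), np.int64(5)), (210, np.float64(310.5), np.int64(6)), (216, np.float64(310.5), np.int64(6))]
[array([642.3, -76.8]), array([624.9, -77.7]), array([607.7, -78.5])] [(167, np.float64(368.0), np.int64(5)), (173, np.float64(367.5), np.int64(6)), (179, np.float64(368.0), np.int64(5)), (185, np.float64(368.0), np.int64(7)), (191, np.float64(368.0), np.int64(5)), (197, np.float64(368.0), np.int64(5)), (203, np.float64(368.5), np.int64(6)), (209, np.float64(370.5), np.int64(6)), (215, np.float64(370.5), np.int64(6))]
tool [[-0.9  0.4 -0. ]
 [ 0.4  0.9 -0. ]
 [ 0.  -0.  -1. ]]
```

```bash
cat > go.py <<'E'
import sys; from h import *
# usage: go.py x y z angle_of_tool_y_deg : shift (cm) and turn (deg) in tool axes, tool pointing down
x,y,z,a=map(float,sys.argv[1:5]); s=robot.sense(); T=R.from_rotvec(s["ee_rot"]).as_matrix()
ya=np.array([np.cos(np.radians(a)),np.sin(np.radians(a)),0]); zz=np.array([0,0,-1.]); W=np.c_[np.cross(ya,zz),ya,zz]
print("t",round(s["time_s"],2),"pos",s["tool_pos"].round(1),"tool-y",np.degrees(np.arctan2(T[1,1],T[0,1])).round(1))
print("shift cm",(T.T@(np.array([x,y,z])-s["tool_pos"])/10).round(2),"turn",np.degrees(R.from_matrix(T.T@W).as_rotvec()).round(2),"F",s["ft_force"].round(1),"tq",s["torque"].round(2))
E
python3 go.py 458.3 310.5 290 22.5
```

```text
t 0.3 pos [253.8 543.6 404.4] tool-y 65.0
shift cm [-28.39 -12.46  11.45] turn [-3.000e-02  1.000e-02  4.247e+01] F [0.5 0.2 0.9] tq [-0.   -0.03 -0.06]
```

send_rows(plan=[[[-28.4,-12.4,11.4,0,0,42.5,5],[-28.4,-12.4,11.4,0,0,42.5,5],[-28.4,-12.4,11.4,0,0,42.5,5],[-28.4,-12.4,11.4,0,0,42.5,5],[-28.4,-12.4,11.4,0,0,42.5,5],[-28.4,-12.4,11.4,0,0,42.5,5],[-28.4,-12.4,11.4,0,0,42.5,5],[-28.4,-12.4,11.4,0,0,42.5,5],[-28.4,-12.4,11.4,0,0,42.5,5],[-28.4,-12.4,11.4,0,0,42.5,5],[-28.4,-12.4,11.4,0,0,42.5,5],[-28.4,-12.4,11.4,0,0,42.5,5]]])

```text
time_s: 1.3
tool_pos: [458.3, 312.1, 291.3]
ee_rot: [-1.744, -2.613, -0.001]
ft_force: [-0.9, 1.2, 0.5]
finger_gap: 50.1
grasp_force: 0.0
```

```bash
python3 go.py 458.3 310.5 223 22.5
python3 - <<'E'
from h import *
t=img("top");s=img("scene")
cv2.imwrite("pics/m2.png",np.hstack([crop(t,190,190,90,100,4),crop(s,385,130,110,133,3)[:400]]))
E
```

```text
t 1.3 pos [458.3 312.1 291.3] tool-y 22.5
shift cm [-0.15 -0.07  6.83] turn [ 0.04 -0.03  0.04] F [-0.9  1.2  0.5] tq [ 0.01  0.01 -0.04]Traceback (most recent call last):
  File "<stdin>", line 3, in <module>
    return _nx.concatenate(arrs, 1, dtype=dtype, casting=casting)
           ~~~~~~~~~~~~~~~^^^^^^^^^^^^^^^^^^^^^^^^^^^^^^^^^^^^^^^
ValueError: all the input array dimensions except for the concatenation axis must match exactly, but along dimension 0, the array at index 0 has size 400 and the array at index 1 has size 399
```

send_rows(plan=[[[0,0,3,0,0,0,5],[0,0,5,0,0,0,5],[0,0,6.7,0,0,0,5],[0,0,6.7,0,0,0,5],[0,0,6.7,0,0,0,5]]])

```text
time_s: 1.82
tool_pos: [457.8, 311.7, 223.5]
ee_rot: [-1.744, -2.613, 0.002]
ft_force: [1.1, -0.6, -0.6]
finger_gap: 50.0
grasp_force: 0.0
```

```bash
python3 go.py 458.3 310.5 223 22.5
python3 - <<'E'
from h import *
t=img("top");s=img("scene")
cv2.imwrite("pics/m2.png",np.hstack([crop(t,190,190,90,100,4),crop(s,385,140,110,100,4)]))
E
```

```text
t 1.82 pos [457.8 311.7 223.5] tool-y 22.6
shift cm [-0.13 -0.    0.05] turn [-0.09  0.02  0.07] F [ 1.1 -0.6 -0.6] tq [ 0.05 -0.04  0.01]
```

View pics/m2.png

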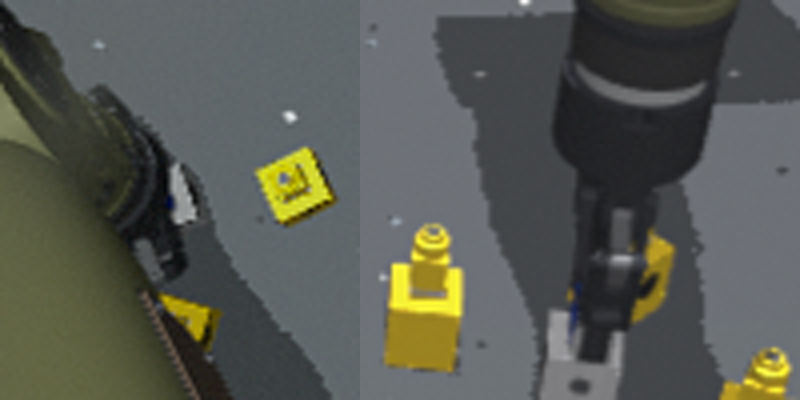

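Run:
```python
from h import *
s=img("scene");t=img("top")
g=lambda p:((p-[385,140])*4+[360,0]).round(0)
u=np.array([np.cos(.393),np.sin(.393),0])
for n,P in dict(tcp=(457.8,311.7,223),palm=(457.8,311.7,122),grasp=(457.8,311.7,68),fing=np.array((457.8,311.7,68))+30*u,tip=np.array((457.8,311.7,50))+30*u,coup=(458.3,311,68),blkface=np.array([458.3,311,22])+20*u).items(): print(n,g(proj(s,P)))
B=((100,120,40),(130,255,255))
print(blobs(s,*B,(425,195,35,50)))
```

```text
tcp [637.  70.]
palm [605. 228.]
grasp [590. 304.]
fing [590. 341.]
tip [585. 365.]
coup [588. 304.]
blkface [576. 390.]
[([438, 216, 2, 5, 6], [438.2, 217.8])]
```

Predicted tip (585,365) matches the finger seen at about (592,350), so the fingers straddle the coupler. Closing.

send_rows(plan=[[[-0.1,0,0.05,0,0,0,5],[-0.1,0,0.05,0,0,0,1.5],[-0.1,0,0.05,0,0,0,1.5],[-0.1,0,0.05,0,0,0,1.5],[-0.1,0,0.05,0,0,0,1.5],[-0.1,0,0.05,0,0,0,1.5],[-0.1,0,0.05,0,0,0,1.5],[-0.1,0,0.05,0,0,0,1.5]]])

```text
time_s: 2.68
tool_pos: [459.2, 310.3, 223.6]
ee_rot: [1.746, 2.612, 0.001]
ft_force: [-2.0, -1.4, 5.9]
finger_gap: 18.7
grasp_force: 58.7
```

send_rows(plan=[[[0,0,-2,0,0,0,1.5],[0,0,-5,0,0,0,1.5],[0,0,-8,0,0,0,1.5],[0,0,-10,0,0,0,1.5],[0,0,-10,0,0,0,1.5],[0,0,-10,0,0,0,1.5]]])

```text
time_s: 3.18
tool_pos: [459.4, 310.4, 323.5]
ee_rot: [1.746, 2.611, 0.002]
ft_force: [-0.3, 0.3, -3.9]
finger_gap: 18.6
grasp_force: 59.4
```

```bash
python3 go.py 625.2 6 325 0.6
```

```text
t 3.18 pos [459.4 310.4 323.5] tool-y 22.5
shift cm [-34.47   3.69  -0.15] turn [ 0.09 -0.03 21.87] F [-0.3  0.3 -3.9] tq [ 0.01  0.05 -0.  ]
```

send_rows(plan=[[[-34.5,3.7,-2,0,0,21.9,1.5],[-34.5,3.7,-2,0,0,21.9,1.5],[-34.5,3.7,-2,0,0,21.9,1.5],[-34.5,3.7,-2,0,0,21.9,1.5],[-34.5,3.7,-2,0,0,21.9,1.5],[-34.5,3.7,-2,0,0,21.9,1.5],[-34.5,3.7,-2,0,0,21.9,1.5],[-34.5,3.7,-2,0,0,21.9,1.5],[-34.5,3.7,-2,0,0,21.9,1.5],[-34.5,3.7,-2,0,0,21.9,1.5],[-34.5,3.7,-2,0,0,21.9,1.5],[-34.5,3.7,-2,0,0,21.9,1.5],[-34.5,3.7,-2,0,0,21.9,1.5]]])

```text
time_s: 4.27
tool_pos: [624.3, 6.8, 342.0]
ee_rot: [-2.207, -2.233, 0.002]
ft_force: [-0.1, 0.8, -3.4]
finger_gap: 18.9
grasp_force: 59.4
```

```bash
python3 go.py 625.2 6 248 0.6
python3 - <<'E'
from h import *
s=img("scene"); cv2.imwrite("pics/m3.png",crop(s,215,70,160,190,3))
E
```

```text
t 4.27 pos [624.3   6.8 342. ] tool-y 0.7
shift cm [-0.09  0.11  9.4 ] turn [-0.13 -0.02  0.06] F [-0.1  0.8 -3.4] tq [-0.    0.01  0.03]
```

View pics/m3.png

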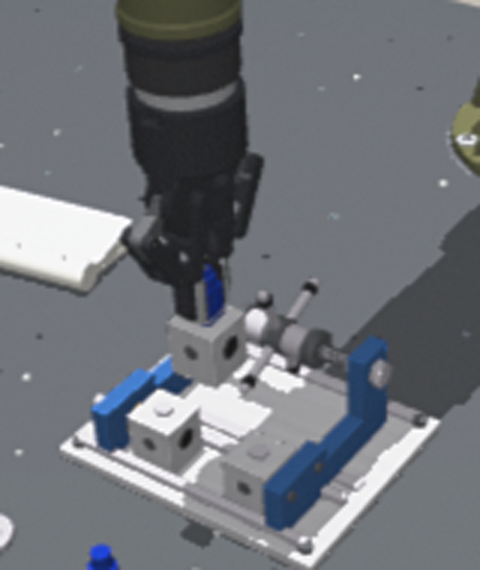

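send_rows(plan=[[[-0.1,0.1,2,0,0,0,1.5],[-0.1,0.1,4,0,0,0,1.5],[-0.1,0.1,5.5,0,0,0,1.5],[-0.1,0.1,6.5,0,0,0,1.5],[-0.1,0.1,7.2,0,0,0,1.5],[-0.1,0.1,7.5,0,0,0,1.5],[-0.1,0.1,7.5,0,0,0,1.5]]])

```text
time_s: 4.9
tool_pos: [626.0, 5.0, 267.9]
ee_rot: [-2.209, -2.233, 0.001]
ft_force: [-0.5, 0.3, -3.3]
finger_gap: 18.8
grasp_force: 59.4
```

```bash
python3 go.py 625.2 6 236 0.6
python3 - <<'E'
from h import *
s=img("scene");t=img("top"); cv2.imwrite("pics/m4.png",np.hstack([crop(s,230,180,80,75,5),crop(t,295,150,80,75,5)]))
E
```

```text
t 4.9 pos [626.    5.  267.9] tool-y 0.6
shift cm [ 0.1  -0.08  3.19] turn [-0.03 -0.    0.01] F [-0.5  0.3 -3.3] tq [-0.04  0.04 -0.01]
```

View pics/m4.png

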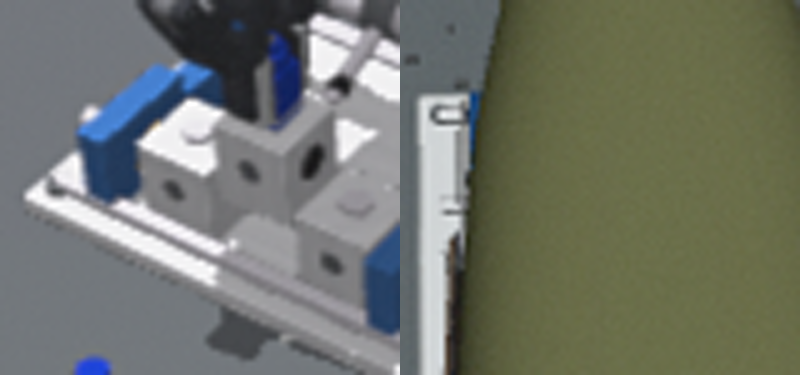

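send_rows(plan=[[[0.05,0,1,0,0,0,1.5],[0.05,0,1.8,0,0,0,1.5],[0.05,0,2.3,0,0,0,1.5],[0.05,0,2.6,0,0,0,1.5],[0.05,0,2.6,0,0,0,1.5]]])

```text
time_s: 5.42
tool_pos: [625.6, 5.0, 240.9]
ee_rot: [-2.209, -2.231, 0.002]
ft_force: [-0.7, 0.1, -3.0]
finger_gap: 18.8
grasp_force: 59.4
```

send_rows(plan=[[[0,0,0.2,0,0,0,1.5],[0,0,0.35,0,0,0,1.5],[0,0,0.5,0,0,0,1.5],[0,0,0.5,0,0,0,1.5]]])

```text
time_s: 5.75
tool_pos: [626.1, 5.1, 237.0]
ee_rot: [-2.21, -2.232, 0.0]
ft_force: [0.0, -0.0, -3.1]
finger_gap: 18.8
grasp_force: 59.4
```

send_rows(plan=[[[0,0,0.1,0,0,0,1.5],[0,0,0.15,0,0,0,1.5],[0,0,0.15,0,0,0,1.5]]])

```text
time_s: 6.0
tool_pos: [626.2, 5.1, 235.8]
ee_rot: [2.21, 2.233, 0.0]
ft_force: [0.9, 0.3, -2.3]
finger_gap: 18.7
grasp_force: 59.4
```

send_rows(plan=[[[0,0,0.1,0,0,0,1.5],[0,0,0.1,0,0,0,1.5],[0,0,0.1,0,0,0,3.4],[0,0,0.1,0,0,0,3.4],[0,0,0.1,0,0,0,3.4],[0,0,-1,0,0,0,3.4],[0,0,-3,0,0,0,3.4],[0,0,-7,0,0,0,3.4],[0,0,-11,0,0,0,3.4],[0,0,-11,0,0,0,3.4],[0,0,-11,0,0,0,3.4]]])

```text
time_s: 6.92
tool_pos: [627.5, 5.1, 349.9]
ee_rot: [2.207, 2.229, 0.008]
ft_force: [0.0, -0.1, 0.1]
finger_gap: 33.8
grasp_force: 0.0
```

```bash
python3 -c "
from h import *; print(robot.sense()['joint_positions'].round(2))"; python3 go.py 472 1 345 90.6;python3 go.py 472 1 345 -89.4
```

```text
[ 0.01  0.39 -0.07  1.11 -0.    1.57]
t 6.92 pos [627.5   5.1 349.9] tool-y 0.6
shift cm [ -0.25 -15.56   0.38] turn [  0.32   0.32 -90.03] F [ 0.  -0.1  0.1] tq [ 0.   -0.05 -0.04]
t 6.92 pos [627.5   5.1 349.9] tool-y 0.6
shift cm [ -0.25 -15.56   0.38] turn [ 0.32 -0.32 89.97] F [ 0.  -0.1  0.1] tq [ 0.   -0.05 -0.04]
```

send_rows(plan=[[[-0.25,-4,0.3,0,0,-7,0],[-0.25,-8,0.3,0,0,-14,0],[-0.25,-12,0.3,0,0,-21,0],[-0.25,-15.5,0.3,0,0,-28,0],[-0.25,-15.5,0.3,0,0,-35,0],[-0.25,-15.5,0.3,0,0,-42,0],[-0.25,-15.5,0.3,0,0,-49,0],[-0.25,-15.5,0.3,0,0,-56,0],[-0.25,-15.5,0.3,0,0,-63,0],[-0.25,-15.5,0.3,0,0,-70,0],[-0.25,-15.5,0.3,0,0,-77,0],[-0.25,-15.5,0.3,0,0,-84,0],[-0.25,-15.5,0.3,0,0,-90,0],[-0.25,-15.5,0.3,0,0,-90,0]]])

```text
time_s: 8.08
tool_pos: [470.6, 1.0, 341.8]
ee_rot: [0.02, -3.14, 0.0]
ft_force: [-0.1, -0.1, -0.7]
finger_gap: -0.1
grasp_force: 0.0
```

```bash
python3 go.py 480 1 305 90.6
python3 - <<'E'
from h import *
s=img("scene"); cv2.imwrite("pics/m5.png",crop(s,225,110,140,145,4))
print(robot.sense()['joint_positions'].round(2))
E
```

```text
t 8.08 pos [470.6   1.  341.8] tool-y 90.7
shift cm [-0.94 -0.02  3.68] turn [-0.   -0.11  0.12] F [-0.1 -0.1 -0.7] tq [-0.    0.01  0.  ]
[ 0.    0.11 -0.45  1.01  0.   -0.01]
```

View pics/m5.png

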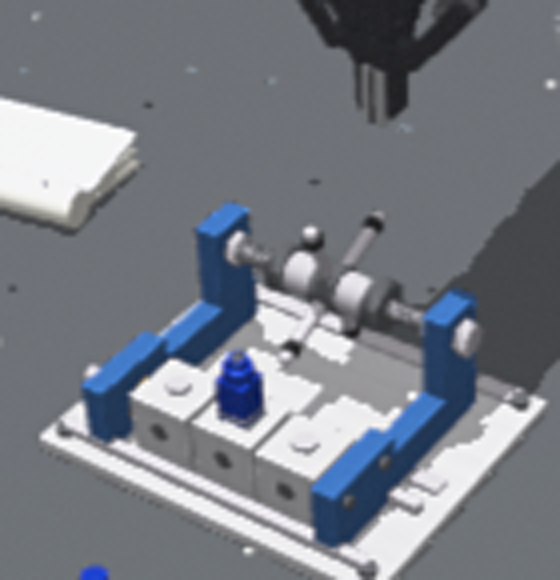

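Block c stands upright between a and b (coupler at (238,385) in crop), the gripper is clear. Near-upright bar tip at (312,235). Going down behind it.

send_rows(plan=[[[0,0,2,0,0,0,0],[0,0,3.8,0,0,0,0],[-1,0,3.8,0,0,0,0],[-2,0,3.8,0,0,0,0],[-2.2,0,3.8,0,0,0,0],[-2.2,0,3.8,0,0,0,0]]])

```text
time_s: 8.63
tool_pos: [494.9, 1.3, 305.7]
ee_rot: [-0.015, 3.139, 0.0]
ft_force: [0.9, 0.1, 0.7]
finger_gap: -0.1
grasp_force: 0.0
```

send_rows(plan=[[[-0.5,0,0,0,0,0,0],[-1.0,0,0,0,0,0,0],[-1.5,0,0,0,0,0,0],[-1.9,0,0,0,0,0,0],[-1.9,0,0,0,0,0,0]]])

```text
time_s: 9.05
tool_pos: [513.2, 1.5, 304.9]
ee_rot: [-0.016, 3.141, 0.0]
ft_force: [0.5, -0.3, 0.5]
finger_gap: -0.4
grasp_force: 0.0
```

send_rows(plan=[[[-0.4,0,0,0,0,0,0],[-0.8,0,0,0,0,0,0],[-0.8,0,0,0,0,0,0]]])

```text
time_s: 9.3
tool_pos: [520.9, 1.5, 304.8]
ee_rot: [-0.016, 3.141, 0.0]
ft_force: [-0.7, -0.0, 0.3]
finger_gap: -0.0
grasp_force: 0.0
```

Run:
```python
from h import *
s=img("scene"); cv2.imwrite("pics/m6.png",crop(s,260,110,100,90,6))
T=robot.sense();print(T["tool_pos"],T["ft_force"]); 
for n,P in dict(tip=T["tool_pos"]-[0,0,173],axis=(525.5,.8,82),top=(515.5,.8,139)).items(): print(n,(proj(s,P)-[260,110])*6)
```

```text
[520.50158369   1.52883685 304.69631414] [-0.50167162  0.37067023 -0.37361671]
tip [290.87856774 315.15971543]
axis [285.79332436 423.99237785]
top [296.13599736 292.62524226]
```

View pics/m6.png

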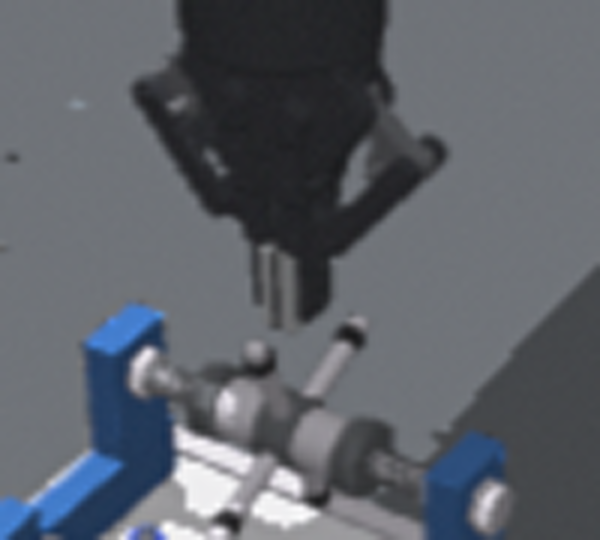

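Run:
```python
from h import *
s=img("scene")
for th in range(-180,180,15):
    a=np.radians(th); print(th,((proj(s,(525.5+55*np.sin(a),.8,82+55*np.cos(a)))-[260,110])*6).round(0),end=' ')
```

```text
-180 [290. 531.] -165 [309. 509.] -150 [327. 482.] -135 [342. 451.] -120 [353. 418.] -105 [360. 385.] -90 [362. 355.] -75 [359. 328.] -60 [351. 308.] -45 [339. 295.] -30 [322. 291.] -15 [303. 296.] 0 [282. 310.] 15 [260. 332.] 30 [241. 361.] 45 [224. 395.] 60 [212. 431.] 75 [205. 466.] 90 [204. 498.] 105 [209. 524.] 120 [219. 543.] 135 [233. 553.] 150 [250. 554.] 165 [270. 547.]
```

Bars are really at about +20°, 110°, −160° and −70°, so the start angle wasn't 0. Contact comes at about x=527.

send_rows(plan=[[[-0.4,0,0.1,0,0,0,0],[-0.7,0,0.1,0,0,0,0],[-1.1,0,0.2,0,0,0,0],[-1.5,0,0.4,0,0,0,0],[-1.5,0,0.4,0,0,0,0]]])

```text
time_s: 9.82
tool_pos: [535.6, 1.7, 300.5]
ee_rot: [0.016, -3.141, 0.0]
ft_force: [-2.3, -0.6, 2.3]
finger_gap: -0.0
grasp_force: 1.3
```

send_rows(plan=[[[-0.4,0,0.2,0,0,0,0],[-0.76,0,0.44,0,0,0,0],[-1.1,0,0.7,0,0,0,0],[-1.43,0,1.0,0,0,0,0]]])

```text
time_s: 10.15
tool_pos: [550.0, 1.7, 291.3]
ee_rot: [-0.016, 3.14, -0.0]
ft_force: [-2.3, -0.6, 7.8]
finger_gap: -0.0
grasp_force: 3.2
```

send_rows(plan=[[[-0.3,0,0.32,0,0,0,0],[-0.57,0,0.67,0,0,0,0],[-0.8,0,1.05,0,0,0,0],[-1.0,0,1.43,0,0,0,0],[-1.17,0,1.83,0,0,0,0],[-1.31,0,2.25,0,0,0,0],[-1.31,0,2.25,0,0,0,0]]])

```text
time_s: 10.73
tool_pos: [563.8, 1.9, 268.5]
ee_rot: [-0.016, 3.139, -0.0]
ft_force: [2.0, 0.1, 2.3]
finger_gap: -0.0
grasp_force: 1.2
```

send_rows(plan=[[[0,0,-4,0,0,0,0],[0,0,-8,0,0,0,0],[4,0,-8,0,0,0,0],[7.5,0,-8,0,0,0,0],[7.5,0,-5,0,0,0,0],[7.5,0,-3.6,0,0,0,0],[7.5,0,-3.6,0,0,0,0]]])

```text
time_s: 11.32
tool_pos: [485.7, 1.2, 301.8]
ee_rot: [0.016, -3.138, -0.0]
ft_force: [-0.4, 0.8, 0.4]
finger_gap: -0.2
grasp_force: 0.0
```

Run:
```python
from h import *
s=img("scene"); cv2.imwrite("pics/m7.png",crop(s,230,110,130,145,4))
T=robot.sense();print(T["tool_pos"],T["ft_force"])
for th in range(-110,120,10):
    a=np.radians(th); print(th,((proj(s,(525.5+55*np.sin(a),.8,82+55*np.cos(a)))-[230,110])*4).round(0),end=' ')
```

```text
[486.61394126   1.21293171 303.17449134] [-0.06156755 -0.70348393  0.03881935]
-110 [359. 264.] -100 [361. 250.] -90 [362. 236.] -80 [361. 224.] -70 [358. 214.] -60 [354. 205.] -50 [349. 199.] -40 [342. 195.] -30 [335. 194.] -20 [326. 195.] -10 [317. 200.] 0 [308. 206.] 10 [298. 216.] 20 [289. 227.] 30 [281. 241.] 40 [273. 256.] 50 [266. 271.] 60 [261. 287.] 70 [258. 303.] 80 [256. 318.] 90 [256. 332.] 100 [258. 344.] 110 [261. 354.]
```

View pics/m7.png

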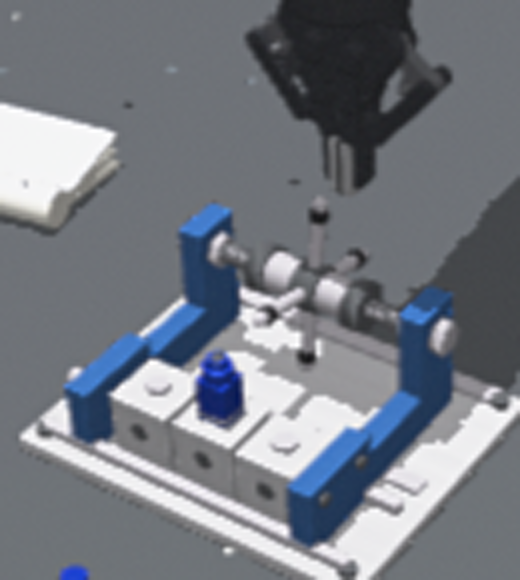

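send_rows(plan=[[[-1.2,0,-0.15,0,0,0,0],[-1.8,0,-0.15,0,0,0,0],[-2.4,0,-0.15,0,0,0,0],[-2.8,0,-0.15,0,0,0,0],[-3.2,0,-0.15,0,0,0,0],[-3.7,0,-0.1,0,0,0,0],[-4.1,0,0,0,0,0,0],[-4.5,0,0.12,0,0,0,0],[-4.9,0,0.3,0,0,0,0]]])

```text
time_s: 12.12
tool_pos: [537.1, 1.6, 301.7]
ee_rot: [-0.016, 3.141, -0.0]
ft_force: [-3.9, -0.7, 5.8]
finger_gap: -0.3
grasp_force: 3.1
```

send_rows(plan=[[[-0.4,0,0.2,0,0,0,0],[-0.76,0,0.44,0,0,0,0],[-1.1,0,0.7,0,0,0,0],[-1.43,0,1.0,0,0,0,0],[-1.73,0,1.33,0,0,0,0],[-2.0,0,1.67,0,0,0,0]]])

```text
time_s: 12.62
tool_pos: [557.9, 1.8, 285.2]
ee_rot: [-0.015, 3.139, -0.001]
ft_force: [-1.9, -1.2, 5.6]
finger_gap: -0.0
grasp_force: 3.1
```

send_rows(plan=[[[-0.23,0,0.36,0,0,0,0],[-0.43,0,0.76,0,0,0,0],[-0.53,0,0.98,0,0,0,0],[-0.62,0,1.2,0,0,0,0]]])

```text
time_s: 12.95
tool_pos: [564.4, 1.8, 273.3]
ee_rot: [-0.016, 3.138, -0.001]
ft_force: [-1.8, -0.8, 5.9]
finger_gap: -0.0
grasp_force: 3.1
```

send_rows(plan=[[[-0.08,0,0.2,0,0,0,0],[-0.14,0,0.4,0,0,0,0],[-0.18,0,0.6,0,0,0,0]]])

```text
time_s: 13.2
tool_pos: [566.2, 1.8, 267.5]
ee_rot: [-0.016, 3.138, -0.001]
ft_force: [-1.3, -2.1, 6.2]
finger_gap: 0.1
grasp_force: 3.1
```

send_rows(plan=[[[0,0,-4,0,0,0,0],[0,0,-8,0,0,0,0],[4,0,-8,0,0,0,0],[8,0,-8,0,0,0,0],[8,0,-5,0,0,0,0],[8,0,-3.7,0,0,0,0],[8,0,-3.7,0,0,0,0]]])

```text
time_s: 13.78
tool_pos: [483.7, 1.2, 301.7]
ee_rot: [0.016, -3.14, -0.0]
ft_force: [-0.7, -0.1, 0.3]
finger_gap: -0.0
grasp_force: 0.0
```

Run:
```python
from h import *
s=img("scene"); cv2.imwrite("pics/m8.png",crop(s,230,130,130,125,4))
T=robot.sense();print(T["tool_pos"],T["ft_force"])
for th in range(-30,100,10):
    a=np.radians(th); print(th,((proj(s,(525.5+55*np.sin(a),.8,82+55*np.cos(a)))-[230,130])*4).round(0),end=' ')
```

```text
[484.56524693   1.22281685 302.88815267] [ 0.59814929 -0.23442278  0.1195118 ]
-30 [335. 114.] -20 [326. 115.] -10 [317. 120.] 0 [308. 126.] 10 [298. 136.] 20 [289. 147.] 30 [281. 161.] 40 [273. 176.] 50 [266. 191.] 60 [261. 207.] 70 [258. 223.] 80 [256. 238.] 90 [256. 252.]
```

View pics/m8.png

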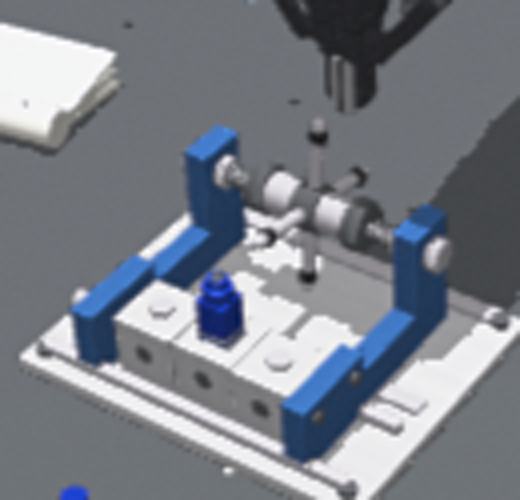

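send_rows(plan=[[[-0.9,0,-0.15,0,0,0,0],[-1.5,0,-0.15,0,0,0,0],[-1.9,0,-0.15,0,0,0,0],[-2.1,0,-0.15,0,0,0,0],[-2.3,0,-0.15,0,0,0,0]]])

```text
time_s: 14.25
tool_pos: [507.7, 1.4, 305.3]
ee_rot: [0.016, -3.139, 0.0]
ft_force: [-6.7, 0.8, 4.6]
finger_gap: -0.2
grasp_force: 3.2
```

send_rows(plan=[[[-0.2,0,0,0,0,0,0],[-0.4,0,0,0,0,0,0],[-0.4,0,0,0,0,0,0]]])

```text
time_s: 14.5
tool_pos: [512.0, 1.4, 305.3]
ee_rot: [0.016, -3.14, 0.0]
ft_force: [-4.9, -0.3, 3.1]
finger_gap: -0.1
grasp_force: 2.3
```

send_rows(plan=[[[-0.2,0,0,0,0,0,0],[-0.4,0,0,0,0,0,0],[-0.5,0,0,0,0,0,0]]])

```text
time_s: 14.75
tool_pos: [516.8, 1.5, 305.3]
ee_rot: [0.016, -3.14, 0.0]
ft_force: [-6.0, -0.0, 4.3]
finger_gap: 0.1
grasp_force: 2.9
```

send_rows(plan=[[[-0.2,0,0.02,0,0,0,0],[-0.4,0,0.05,0,0,0,0],[-0.5,0,0.07,0,0,0,0]]])

```text
time_s: 15.0
tool_pos: [522.0, 1.5, 304.8]
ee_rot: [0.016, -3.141, 0.0]
ft_force: [-5.4, -0.6, 5.4]
finger_gap: 0.1
grasp_force: 2.9
```

send_rows(plan=[[[-0.2,0,0.04,0,0,0,0],[-0.4,0,0.08,0,0,0,0],[-0.5,0,0.12,0,0,0,0]]])

```text
time_s: 15.25
tool_pos: [527.2, 1.5, 303.7]
ee_rot: [-0.016, 3.141, -0.0]
ft_force: [-4.2, -0.5, 5.2]
finger_gap: 0.1
grasp_force: 2.9
```

send_rows(plan=[[[-0.2,0,0.07,0,0,0,0],[-0.4,0,0.14,0,0,0,0],[-0.5,0,0.18,0,0,0,0]]])

```text
time_s: 15.5
tool_pos: [532.3, 1.6, 301.9]
ee_rot: [-0.016, 3.141, -0.0]
ft_force: [-4.8, 0.5, 4.3]
finger_gap: -0.3
grasp_force: 3.0
```

send_rows(plan=[[[-0.2,0,0.08,0,0,0,0],[-0.4,0,0.17,0,0,0,0],[-0.48,0,0.21,0,0,0,0]]])

```text
time_s: 15.75
tool_pos: [537.1, 1.6, 299.9]
ee_rot: [-0.016, 3.141, -0.0]
ft_force: [-4.3, -0.5, 6.9]
finger_gap: 0.1
grasp_force: 3.9
```

send_rows(plan=[[[-0.12,0,0.06,0,0,0,0],[-0.25,0,0.14,0,0,0,0],[-0.25,0,0.14,0,0,0,0]]])

```text
time_s: 16.0
tool_pos: [539.6, 1.6, 298.7]
ee_rot: [-0.016, 3.14, -0.0]
ft_force: [-4.7, -1.3, 7.5]
finger_gap: 0.5
grasp_force: 3.9
```

send_rows(plan=[[[-0.1,0,0.06,0,0,0,0],[-0.2,0,0.13,0,0,0,0],[-0.2,0,0.13,0,0,0,0]]])

```text
time_s: 16.25
tool_pos: [541.6, 1.6, 297.6]
ee_rot: [-0.016, 3.14, -0.001]
ft_force: [-5.5, 0.3, 8.6]
finger_gap: -0.3
grasp_force: 4.7
```

Run:
```python
from h import *
s=img("scene"); T=robot.sense();print(T["tool_pos"],T["ft_force"])
```

```text
[541.52568323   1.65921249 297.62161002] [-4.59195336 -0.76651004  8.53649195]
```

Tangential force has climbed steadily from 6.2 to 9.3 N over about 9° of turn, so the row has bitten. I'll stop here and back off.

send_rows(plan=[[[0.5,0,-0.5,0,0,0,0],[2,0,-2,0,0,0,0],[4,0,-5,0,0,0,0],[7,0,-8,0,0,0,0],[10,0,-10,0,0,0,0],[12,0,-10,0,0,0,0],[12,0,-10,0,0,0,0]]])

```text
time_s: 16.88
tool_pos: [418.7, 0.6, 398.4]
ee_rot: [-0.016, 3.139, 0.0]
ft_force: [-0.5, 0.2, -0.1]
finger_gap: -0.2
grasp_force: 0.0
```

```bash
python3 - <<'E'
from h import *
s=img("scene"); cv2.imwrite("pics/m9.png",crop(s,230,130,130,125,6)[:600])
print(robot.sense()["tool_pos"])
E
python3 -c "
import cv2;i=cv2.imread('pics/m9.png');cv2.imwrite('pics/m9b.png',i[150:750,0:780])"
```

```text
[420.2012671    0.56033367 397.79693786]
```

View pics/m9.png

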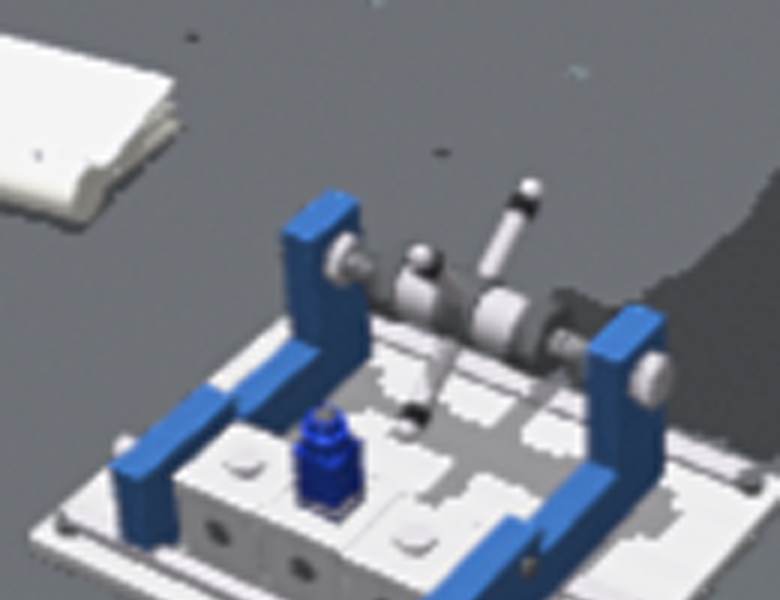

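The three blocks sit face to face between the end plates, with the coupler upright at (328,460) in the crop. The bar stays where I left it and the arm is clear of everything. Handing in.

```bash
python3 -c "
from bench import robot; print(robot.sign_off())"
```

```text
the job is handed in; nothing more can be done
None
```

The blue-coupler block stands between the other two in the channel, and I tightened the turnbuckle until it bit, at about 9 N on the bar against the 13 N limit; the job was handed in at about 17 s with the arm clear, but sign-off returned no verdict.

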